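Fit the four-slot hub on the gear reducer's splined stub

TASK

Take the yellow coupling hub, the one with the four-slot bore, by its grip bar and fit it on the upright four-toothed stub shaft of the green gear reducer: turn it until its slots line up with the teeth and lower it (do not drop it) until it sits fully home, flat on the shaft's collar, then let go. Leave the blue and the red hub where they stand.

Things in the scene. Friction and masses are not known exactly. Their poses are not given: they have to be found in the camera images.
- hub: Yellow hub, loose, about 0.5 kg: ring 92 mm across, 36 high; cross-shaped through bore, four slots 24 wide reaching 34 from the axis along its +x, -x, +y, -y. Dark grip bar over its middle along x: 89 long, 14 wide, from 56 to 74 mm above the underside, a 9 mm post at each end, free gap of 20 mm under it. Origin: centre of the underside; z up.
- shaft: Fixed upright steel stub on the green reducer (125 mm square, motor beside it up to 115 high). Four teeth along its +x, -x, +y, -y: 12 wide, reaching 26 from the axis, 32 high, flat tops; core 22 across. Any quarter turn of the hub fits, play 6 mm or 13 degrees. Origin: axis at the teeth's foot, on the dark collar's top where the hub must rest, 124 mm above the bench; z up.
- blue_hub: Bystander: the blue hub of the same outer size and grip bar, but with a plain round bore 32 mm across. Origin at the centre of the underside, z up, bar along x. Stands loose on the bench and is to be left there.
- red_hub: Bystander: the red hub of the same outer size and grip bar, but with one straight slot (24 mm wide, along its y axis, square to the bar). Origin at the centre of the underside, z up, bar along x. Stands loose on the bench and is to be left there.
Mind the look-alikes: they are no part of the job. What is meant by the hub is not pink, and is the smaller of those in its own colour.

How it is judged:
By the outcome, as a careful person would: the job done as asked, in the order asked, and still so for the second after the job is handed in, with the robot touching nothing.
It also fails if it takes over 42 s, if anything falls off the work surface, if the arm or the gripper's body presses on something with over 40 N, if the wrist force passes 120 N, or if a joint passes its speed limit or range.

ROBOT

A 6-joint arm with a two-finger parallel gripper is mounted at the origin on the work surface. World frame = base frame: x ahead of the robot, y to its left, z up, the work surface at z = 0. Lengths are in mm, angles in rad, forces in N, time in s.
With the tool pointing down it reaches from about 275 to 750 mm from the base axis. Payload 10.2 kg.
Tool frame: the origin (TCP) lies midway between the tips of the shut fingers; the grasp point (between the pads) lies 19 mm behind it; z points along the fingers, y is the direction in which the jaws open and shut (so a half turn about z gives the same grasp; the last joint's range is limited). The gripper opens to 88 mm and grips with 3 to 60 N. Pads are 18 mm wide; open, the fingers measure 123 mm over their backs; the gripper's body (75 mm by 187 mm) begins 45 mm behind the grasp point.
Start: joints at [0.884, 0.313, 1.498, -0, 1.331, -0.223], TCP at [234.872, 469.539, 238.72] pointing down, gripper open.
Joint ranges: [-2.94, 2.94], [-0.97, 2.17], [0.19, 2.56], [-1.23, 4.37], [0.02, 3.11], [-2.88, 2.88]. Speed limits (rad/s): [2.39, 2.39, 3.01, 3.14, 3.14, 3.14].

INTERFACE

Orientations are given as a rotation vector (axis times angle).
In Python, from station import arm gives the robot as it stands. The module is installed in compiled form; this text tells all that it offers.
- The arm moves only by the tool apply_moves, never from a script. Its argument "motion" is a list of rows, each a list of 3 entries, a list of its own where there are three numbers: the opening in per cent of the stroke, from 0 (shut) to 100 (fully open), then the shift along the tool's x, y, z in mm, then the turn about the tool's z in rad. A call has 1 to 20 rows; each row shifts and turns the commanded pose from where the row before left it, along the tool's axes as they then stand; what a row does not reach is not made up. A row lasts 1/12 s, in which the tool goes at most 41.7 mm and 7.16 degrees, less where a joint would pass 70% of its speed; a pose out of reach is approached as far as the arm can. A call is refused whole if a number of a shift passes 41.7 or a number of a turn 0.125, either way. A call with a gripper value outside its range is refused whole. The fingers move at their own pace and stop on an object; "newtons" is the grip in N (left out, the last holds). Time passes only in rows, so rows that do not move let the fingers close. It gives the time, the measured TCP pose, the force and the opening at its end, in the units of the state.
- arm.get_obs(): the state, without advancing time (a new reading comes with each control period).
- arm.camera(name): name is "side" or "top" or "wrist"; returns the picture (420x560x3 uint8, red, green, blue); there is no depth.
- arm.camera_params(name): a dict with "fovy" (degrees; the focal length in pixels is half the picture's height over the tangent of half this angle, whatever the lens; pixels are square), "cx", "cy" (the principal point, pixels), "eye" and "attitude" of the camera in the world; the wrist camera has in their place "T_tool_cam" (4x4, takes a point from camera to tool coordinates, whose origin is the TCP and whose axes are the flange's). Camera axes: x right, y down, z forward; pixel columns grow to the right and rows downward; lengths in mm; the calibration is good to about 2 mm. The wrist camera is an equidistant fisheye: a pixel r from the principal point sees the ray r / f radians off the axis. A picture is of the moment at which its call begins: read the wrist's pose just before it. camera_params takes no time and is no camera call.
- arm.finish_job(): hands the job in, once; it reports no verdict.
The state is a dict: "t": time; "joint_pos": joint angles; "joint_vel": joint speeds; "effort": joint torques, N m; "ee_pos": TCP position; "ee_rot": TCP orientation; "force": force on the tool from outside, world axes, zero at the start; "moment": the same for the moment, N m; "opening": opening from 0.0 (shut) to 1.0 (fully open).
Only numpy, scipy, OpenCV 4.12 (cv2) and the standard library are available. Lean on these libraries where they do the work, as an engineer would, in place of code of your own. Each camera call takes 0.05 s, during which the arm holds its last target.

## Working session

There is one attempt and no reset: what is moved stays moved. The work goes in short steps, Python scripts to look and compute and a tool call to move; the robot and the scene stay as the last step left them, time stands still between calls to the robot, and variables do not carry over. Pictures are saved under pics/ and viewed, and the job is handed in when it is done.

Besides the shell and the picture viewer there is one more tool, called after "Call:" in YAML: its name, and indented under it one key for each argument. apply_moves: Moves the arm, as the interface text tells. Its arguments: {"type":"object","properties":{"motion":{"type":"array"},"newtons":{"type":"number"}},"required":["motion"]}

```bash
mkdir -p pics
python3 - <<'E'
from station import arm
import cv2,json,numpy as np
print(arm.get_obs())
for n in ("side","top","wrist"):
    print(n,arm.camera_params(n))
    im=arm.camera(n); cv2.imwrite(f"pics/{n}0.png",im[:,:,::-1])
E
```

```text
{'t': 0.0, 'joint_pos': array([ 8.83589311e-01,  3.13420476e-01,  1.49842055e+00, -3.32384871e-05,
        1.33098592e+00, -2.23399536e-01]), 'joint_vel': array([-0.00075094, -0.00193761,  0.00205963, -0.00163197, -0.001529  ,
       -0.00036344]), 'effort': array([ 4.75293200e-04, -4.02215230e+01, -2.52262616e+01,  6.94585685e-02,
        3.53886047e-02, -1.16693295e-04]), 'ee_pos': array([234.72349584, 469.33676759, 238.18239848]), 'ee_rot': array([-7.21904200e-01, -3.05699653e+00,  1.76331160e-03]), 'force': array([ 0.00484537, -0.22791963,  0.11764088]), 'moment': array([ 0.02701405,  0.04583221, -0.00392857]), 'opening': 1.002907288427394}
side {'fovy': 51.2840973199603, 'cx': 276.406925442979, 'cy': 211.4840047376145, 'eye': array([ 319.49340622, -566.32741837,  789.14536505]), 'attitude': array([-2.39330269,  0.46745612, -0.17809175])}
top {'fovy': 42.87391375539083, 'cx': 280.76613988857736, 'cy': 220.86205742921967, 'eye': array([ 363.28706565,  -28.14822777, 1334.93473719]), 'attitude': array([-2.11769729,  2.17119718, -0.14755951])}
wrist {'fovy': 65.70646984690485, 'cx': 280.2207090463467, 'cy': 207.50509300627814, 'T_tool_cam': array([[ 1.07142091e-03, -9.61463948e-01, -2.74928954e-01,
         6.97273298e+01],
       [ 9.99999329e-01,  9.09166302e-04,  7.17602005e-04,
         5.96059049e-01],
       [-4.39992317e-04, -2.74929538e-01,  9.61464277e-01,
        -1.46190644e+02],
       [ 0.00000000e+00,  0.00000000e+00,  0.00000000e+00,
         1.00000000e+00]])}
```

View pics/side0.png

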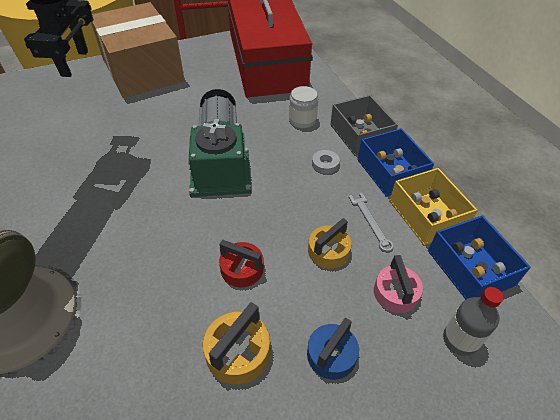

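View pics/top0.png

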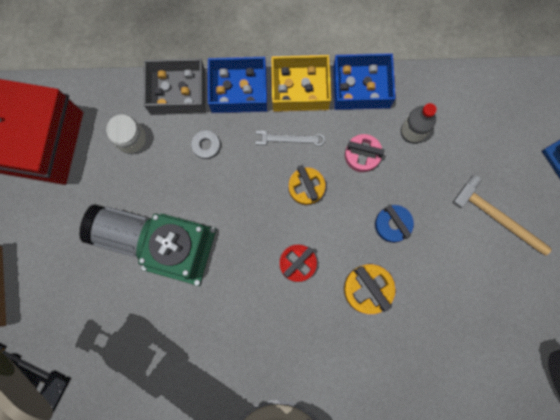

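View pics/wrist0.png

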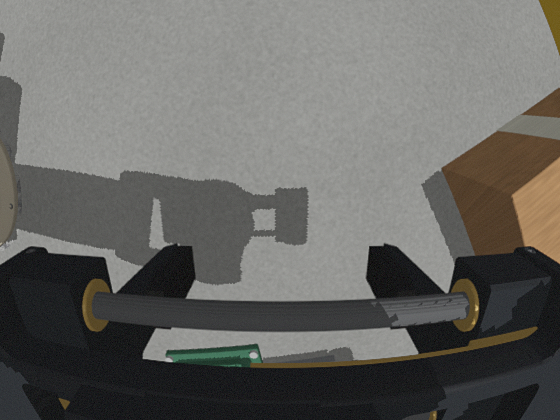

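The small yellow hub is at top (308,185) and side (330,245). The larger yellow one, at top (370,289), is a decoy. The shaft is at top (168,243) and side (215,133). Next I enlarge both.

```bash
cat > h.py <<'E'
import numpy as np,cv2
from scipy.spatial.transform import Rotation as R
from station import arm
def P(n):
    p=arm.camera_params(n); f=210/np.tan(np.radians(p['fovy']/2)); return p,f
def ray(n,u,v):
    p,f=P(n); d=np.array([(u-p['cx'])/f,(v-p['cy'])/f,1.]); return p['eye'],R.from_rotvec(p['attitude']).apply(d)
def atz(n,u,v,z):
    e,d=ray(n,u,v); return e+d*(z-e[2])/d[2]
def proj(n,X):
    p,f=P(n); c=R.from_rotvec(p['attitude']).inv().apply(np.atleast_2d(X)-p['eye']); return np.c_[p['cx']+f*c[:,0]/c[:,2],p['cy']+f*c[:,1]/c[:,2]]
def wproj(X,pos,rot):
    p,f=P('wrist'); T=p['T_tool_cam']
    t=R.from_rotvec(rot).inv().apply(np.atleast_2d(X)-pos); c=(t-T[:3,3])@T[:3,:3]
    r=np.hypot(c[:,0],c[:,1]); th=np.arctan2(r,c[:,2]); k=f*th/np.maximum(r,1e-9)
    return np.c_[p['cx']+k*c[:,0],p['cy']+k*c[:,1]]
def watz(u,v,z,pos,rot):
    p,f=P('wrist'); T=p['T_tool_cam']; a=np.array([u-p['cx'],v-p['cy']]); r=np.hypot(*a); th=r/f
    d=np.array([*(a/max(r,1e-9)*np.sin(th)),np.cos(th)]); d=R.from_rotvec(rot).apply(T[:3,:3]@d)
    e=pos+R.from_rotvec(rot).apply(T[:3,3]); return e+d*(z-e[2])/d[2]
def crop(src,dst,x0,y0,w,h,s):
    im=cv2.imread(src)[y0:y0+h,x0:x0+w]; cv2.imwrite(dst,cv2.resize(im,None,fx=s,fy=s,interpolation=cv2.INTER_CUBIC))
E
python3 - <<'E'
from h import *
print("hub top",atz('top',308,185,36),"side",atz('side',330,247,36))
print("shaft top",atz('top',168,243,156),"side",atz('side',215,130,156))
crop('pics/top0.png','pics/c1.png',275,150,70,60,10)
crop('pics/top0.png','pics/c2.png',130,205,90,80,8)
crop('pics/side0.png','pics/c3.png',295,210,70,65,9)
crop('pics/side0.png','pics/c4.png',180,80,80,75,8)
E
```

```text
hub top [638.38866079 -92.73520557  36.        ] side [ 634.64074678 -101.42600391   36.        ]
shaft top [489.90691634 227.59580424 156.        ] side [490.12411257 216.6516421  156.        ]
```

View pics/c1.png

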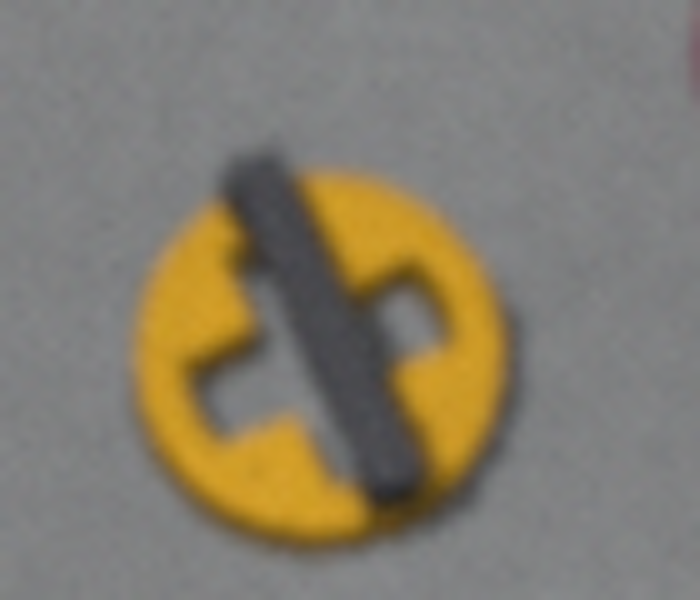

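View pics/c2.png

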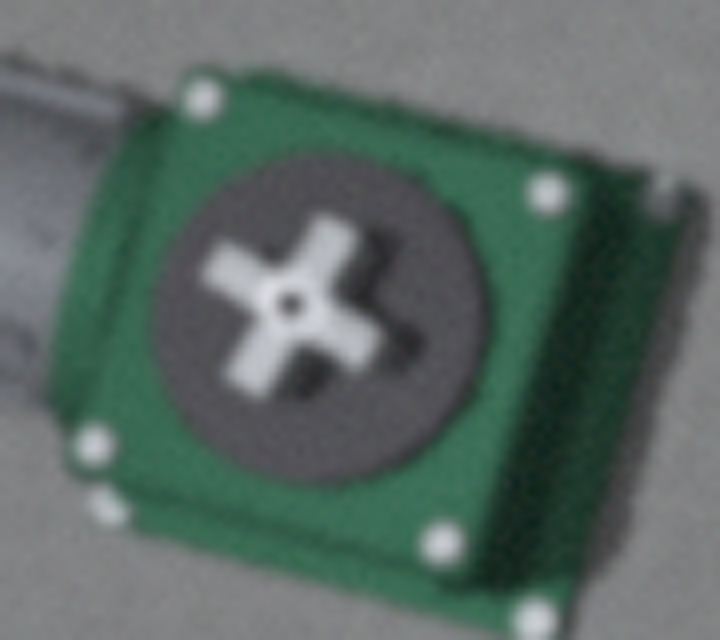

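View pics/c3.png

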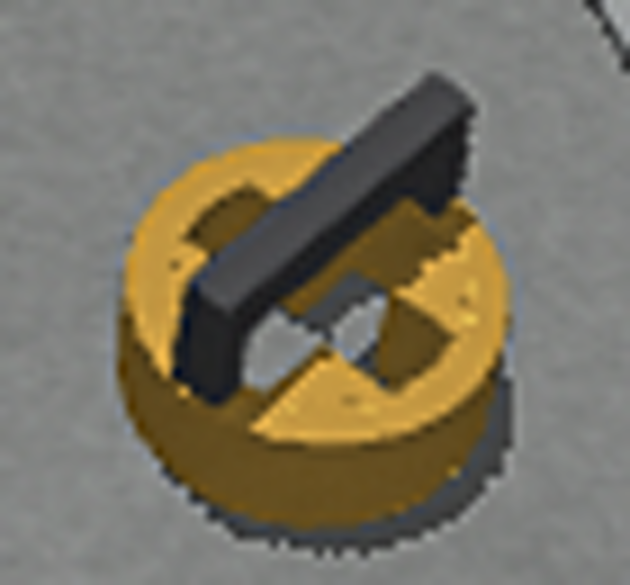

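View pics/c4.png

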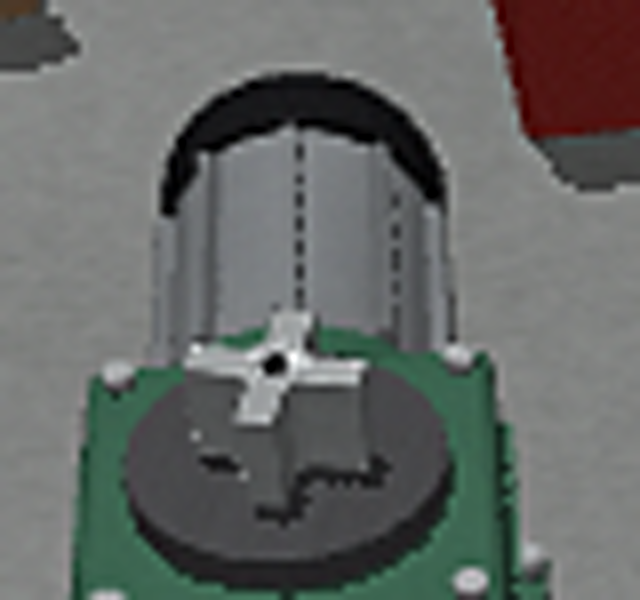

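Run:
```python
from h import *
def px(x0,y0,s,c): return x0+(c[0]+.5)/s-.5, y0+(c[1]+.5)/s-.5
def t(x0,y0,s,n,c,z): return atz(n,*px(x0,y0,s,c),z)
print("shaft c top",t(130,205,8,'top',(291,303),156),'side',t(180,80,8,'side',(275,364),156))
def ang(a,b): d=b-a; return np.degrees(np.arctan2(d[1],d[0])),np.hypot(*d[:2]), (a+b)/2
T=lambda c:t(130,205,8,'top',c,156)
print(ang(T((248,385)),T((338,225)))); print(ang(T((213,258)),T((368,353))))
S=lambda c:t(180,80,8,'side',c,156)
print(ang(S((258,412)),S((292,318)))); print(ang(S((190,355)),S((365,372))))
T=lambda c:t(275,150,10,'top',c,74)
print('bar',ang(T((395,497)),T((255,160))))
S=lambda c:t(295,210,9,'side',c,74)
print('bar',ang(S((222,290)),S((452,90))))
T=lambda c:t(275,150,10,'top',c,36)
print('ring',T((322,352)), np.hypot(*(T((135,350))-T((508,350)))[:2]))
S=lambda c:t(295,210,9,'side',c,36)
print('ring',S((317,290)),np.hypot(*(S((125,290))-S((510,290)))[:2]))
```

```text
shaft c top [491.27565243 232.18278441 156.        ] side [493.08105633 234.70704993 156.        ]
(np.float64(-29.348994094416756), np.float64(50.40882032138958), array([490.7616829 , 231.59208081, 156.        ]))
(np.float64(-122.53048504879105), np.float64(51.222161188502476), array([490.60650321, 232.3544989 , 156.        ]))
(np.float64(60.18682230335039), np.float64(43.3754909182829), array([493.09843115, 234.53033367, 156.        ]))
(np.float64(-30.60489867811632), np.float64(51.562125497704905), array([493.76099714, 234.68979542, 156.        ]))
bar (np.float64(20.379843391470274), np.float64(89.19423791586486), array([636.97399699, -88.69105899,  74.        ]))
bar (np.float64(23.254083292325788), np.float64(82.77529829141423), array([642.3307246 , -88.54438096,  74.        ]))
ring [639.10048798 -89.6612375   36.        ] 92.36203004342795
ring [640.43944728 -88.86369428  36.        ] 91.82065035383692
```

Both cameras agree within a few mm: hub at about (639.5, -89) with its bar at about 21°, and shaft at about (492, 233) with teeth at about -30.5° (mod 90). I turn the tool to a yaw of 201° and travel over the hub.

Call:
apply_moves:
  motion:
    - [100,[0,0,0],-0.119]
    - [100,[0,0,0],-0.119]
    - [100,[0,0,0],-0.119]
    - [100,[0,0,0],-0.119]
    - [100,[0,0,0],-0.119]
    - [100,[0,0,0],-0.119]
    - [100,[0,0,0],-0.119]
    - [100,[-9.9,-37,0],0]
    - [100,[-9.9,-37,0],0]
    - [100,[-9.9,-37,0],0]
    - [100,[-9.9,-37,0],0]
    - [100,[-9.9,-37,0],0]
    - [100,[-9.9,-37,0],0]
    - [100,[-9.9,-37,0],0]
    - [100,[-9.9,-37,0],0]
    - [100,[-9.9,-37,0],0]
    - [100,[-9.9,-37,0],0]
    - [100,[-9.9,-37,0],0]
    - [100,[-9.9,-37,0],0]
    - [100,[-9.9,-37,0],0]

```text
t: 1.82
ee_pos: [529.2, 65.6, 238.6]
ee_rot: [0.576, -3.088, -0.0]
force: [1.4, 0.3, -0.4]
opening: 0.999
```

Call:
apply_moves:
  motion:
    - [100,[-9.9,-37,0],0]
    - [100,[-9.9,-37,0],0]
    - [100,[-9.9,-37,10],0]
    - [100,[-9.9,-37,10],0]
    - [100,[-9.9,-37,10],0]
    - [100,[0,0,20],0]
    - [100,[0,0,20],0]
    - [100,[0,0,10],0]
    - [100,[0,0,0],0]
    - [100,[0,0,0],0]

```text
t: 2.65
ee_pos: [641.4, -87.0, 159.2]
ee_rot: [0.577, -3.088, 0.0]
force: [1.0, -0.6, 0.5]
opening: 0.998
```

Run:
```python
from h import *
o=arm.get_obs(); im=arm.camera('wrist'); cv2.imwrite('pics/w1.png',im[:,:,::-1])
print(o['t'],o['ee_pos'],o['ee_rot'],o['joint_pos'],o['force'])
M=R.from_rotvec(o['ee_rot']).as_matrix(); print(np.degrees(np.arctan2(M[1,0],M[0,0])),M[:,2])
```

```text
2.65 [641.43290778 -86.98264948 159.18118477] [ 5.77357947e-01 -3.08806502e+00  4.61070220e-05] [-3.15420412e-01  6.46623366e-01  1.19666433e+00 -3.59885865e-05
  1.29830717e+00 -2.25586786e+00] [ 0.97230901 -0.57839732  0.46844274]
-158.81999589655274 [-1.28546241e-05 -3.22647880e-05 -9.99999999e-01]
```

View pics/w1.png

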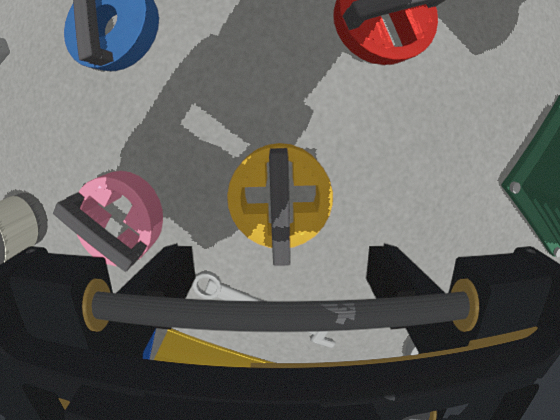

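The wrist view shows the yellow hub centred at about (280,195), with its bar almost along the image's vertical at column 280. I enlarge it to measure.

Run:
```python
from h import *
crop('pics/w1.png','pics/w1c.png',215,135,130,140,4.2)
```

```text
(no output)
```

View pics/w1c.png

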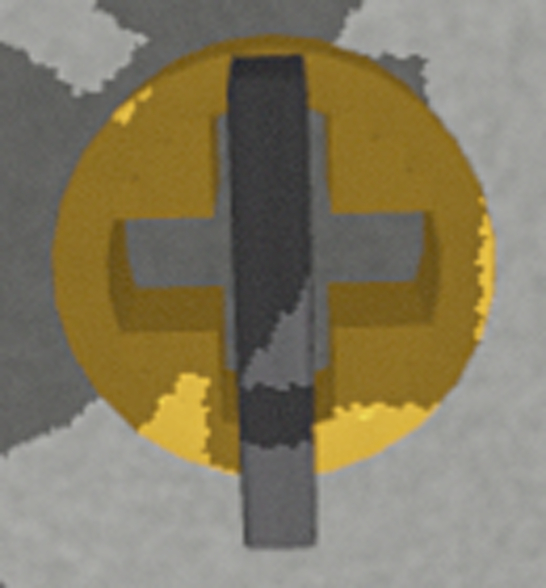

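Run:
```python
from h import *
o=arm.get_obs(); pos,rot=o['ee_pos'],o['ee_rot']
w=lambda c,z: watz(215+(c[0]+.5)/4.2-.5,135+(c[1]+.5)/4.2-.5,z,pos,rot)
a,b=w((268,76),74),w((280.5,546),74)
d=a-b; print(a,b,(a+b)/2,np.hypot(*d[:2]),np.degrees(np.arctan2(d[1],d[0])))
l,r=w((54,262),36),w((496,262),36); print((l+r)/2,np.hypot(*(l-r)[:2]))
M=R.from_rotvec(rot).as_matrix(); 
for q in [(a+b)/2,np.array([639.5,-89,0])]: print(M.T@(q-pos))
```

```text
[ 601.51911036 -104.31939833   74.        ] [682.49089824 -70.45846392  74.        ] [642.0050043  -87.38893113  74.        ] 87.76669818784609 -157.30620207633078
[640.47382086 -87.98875906  36.        ] 90.93469281725167
[ 3.92939237e-03 -3.29205500e-01  8.60168283e+01]
[  3.01425836  -0.84851833 160.0137122 ]
```

The wrist measurement gives a bar centre of (642,-87.4), a length of 88 (89 expected) and a yaw of -157.3°. I make a small turn, descend to TCP z = 46 and close.

Call:
apply_moves:
  motion:
    - [100,[0.8,-0.5,30],-0.026]
    - [100,[0,0,35],0]
    - [100,[0,0,25],0]
    - [100,[0,0,15],0]
    - [100,[0,0,8],0]
    - [100,[0,0,0],0]
    - [100,[0,0,0],0]
    - [12,[0,0,0],0]
    - [0,[0,0,0],0]
    - [0,[0,0,0],0]
    - [0,[0,0,0],0]
    - [0,[0,0,0],0]
    - [0,[0,0,0],0]
    - [0,[0,0,0],0]
    - [0,[0,0,0],0]
    - [0,[0,0,0],0]
  newtons: 35

```text
t: 4.03
ee_pos: [640.8, -88.0, 45.7]
ee_rot: [0.617, -3.08, -0.0]
force: [1.1, -0.6, -0.2]
opening: 0.346
```

Call:
apply_moves:
  motion:
    - [0,[0,0,0],0]
    - [0,[0,0,0],0]
    - [0,[0,0,0],0]
    - [0,[0,0,0],0]
    - [0,[0,0,0],0]
    - [0,[0,0,0],0]

```text
t: 4.53
ee_pos: [640.8, -88.0, 45.7]
ee_rot: [0.617, -3.08, -0.0]
force: [-0.4, 0.7, 0.1]
opening: 0.154
```

Gripped (13.6 mm opening, 14 mm bar). Lift.

Call:
apply_moves:
  motion:
    - [0,[0,0,-8],0]
    - [0,[0,0,-20],0]
    - [0,[0,0,-35],0]
    - [0,[0,0,-40],0]
    - [0,[0,0,-40],0]
    - [0,[0,0,-40],0]
    - [0,[0,0,-15],0]
    - [0,[0,0,-7],0]
    - [0,[0,0,0],-0.03]
    - [0,[0,0,0],-0.08]
    - [0,[0,0,0],-0.107]
    - [0,[0,0,0],-0.107]
    - [0,[0,0,0],-0.107]
    - [0,[0,0,0],-0.107]
    - [0,[0,0,0],-0.08]
    - [0,[0,0,0],-0.025]
    - [0,[0,0,0],0]
    - [0,[0,0,0],0]

```text
t: 6.03
ee_pos: [644.3, -75.6, 249.6]
ee_rot: [1.526, -2.737, 0.009]
force: [-1.4, -0.3, -4.6]
opening: 0.15
```

Run:
```python
from h import *
o=arm.get_obs(); im=arm.camera('wrist'); cv2.imwrite('pics/w2.png',im[:,:,::-1])
pos=o['ee_pos'];M=R.from_rotvec(o['ee_rot']).as_matrix(); print(o['t'],pos,o['force'],o['opening'],np.degrees(np.arctan2(M[1,0],M[0,0])))
print(M.T@(np.array([492,233,pos[2]])-pos))
```

```text
6.0333 [644.25482095 -75.563305   249.64117185] [-1.38453954 -0.31882573 -4.58674285] 0.15020589058692826 -121.73130521173366
[-182.35531086  291.77940751   -2.04001262]
```

View pics/w2.png

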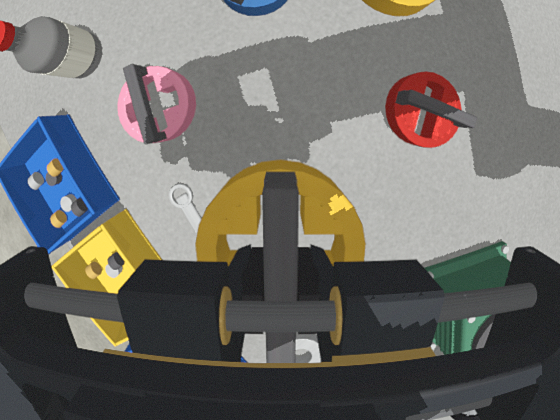

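The last joint sat near its limit here, which explains the small drift. Moving toward the shaft relieves it.

Call:
apply_moves:
  motion:
    - [0,[-8,12,0],0]
    - [0,[-15,24,0],0]
    - [0,[-19,30,0],0]
    - [0,[-20,32,0],0]
    - [0,[-20,32,0],0]
    - [0,[-20,32,0],0]
    - [0,[-18,29,0],0]
    - [0,[-10,16,0],0]
    - [0,[-5,8,0],0]
    - [0,[0,0,0],0]
    - [0,[0,0,0],0]

```text
t: 7.0
ee_pos: [533.3, 151.2, 248.8]
ee_rot: [1.524, -2.739, 0.012]
force: [-0.2, 0.2, -5.1]
opening: 0.154
```

Run:
```python
from h import *
o=arm.get_obs()
pos=o['ee_pos'];M=R.from_rotvec(o['ee_rot']).as_matrix(); print(o['t'],pos,o['force'],o['opening'],np.degrees(np.arctan2(M[1,0],M[0,0])),M[:,2],o['joint_pos'])
print(M.T@(np.array([492,233,pos[2]])-pos))
```

```text
7.0 [533.27273605 151.23230896 248.76416687] [-0.15236169  0.21036984 -5.10745651] 0.1536327622749624 -121.80699120656354 [-0.0024365  -0.00980856 -0.99994893] [ 0.06934917  0.3737187   1.38684356 -0.00978627  1.38414958 -2.51529066]
[-47.73310883  78.16938218  -0.70146263]
```

Call:
apply_moves:
  motion:
    - [0,[-10,16,0],-0.02]
    - [0,[-14,24,0],0]
    - [0,[-14,22,0],0]
    - [0,[-7,11,10],0]
    - [0,[-3,5,10],0]
    - [0,[0,0,5],0]
    - [0,[0,0,0],0]
    - [0,[0,0,0],0]
    - [0,[0,0,0],0]

```text
t: 7.75
ee_pos: [491.3, 232.0, 223.3]
ee_rot: [1.55, -2.725, 0.011]
force: [-1.0, 1.0, -5.2]
opening: 0.152
```

Run:
```python
from h import *
o=arm.get_obs()
for n in ('top','side'):
    cv2.imwrite(f'pics/{n}3.png',arm.camera(n)[:,:,::-1])
crop('pics/top3.png','pics/t3c.png',120,190,110,90,6)
crop('pics/side3.png','pics/s3c.png',150,40,130,130,4.5)
pos=o['ee_pos'];M=R.from_rotvec(o['ee_rot']).as_matrix(); print(o['t'],pos,o['force'],o['opening'],np.degrees(np.arctan2(M[1,0],M[0,0])),M[:,2])
print(M.T@(np.array([492,233,pos[2]])-pos))
```

```text
7.75 [491.26750128 231.98199564 223.31684521] [-0.95816     1.04838026 -5.21684108] 0.15206863860684103 -120.73846955984683 [-0.0022762  -0.0093964  -0.99995326]
[-1.2493257  -0.10929935 -0.01123289]
```

View pics/t3c.png

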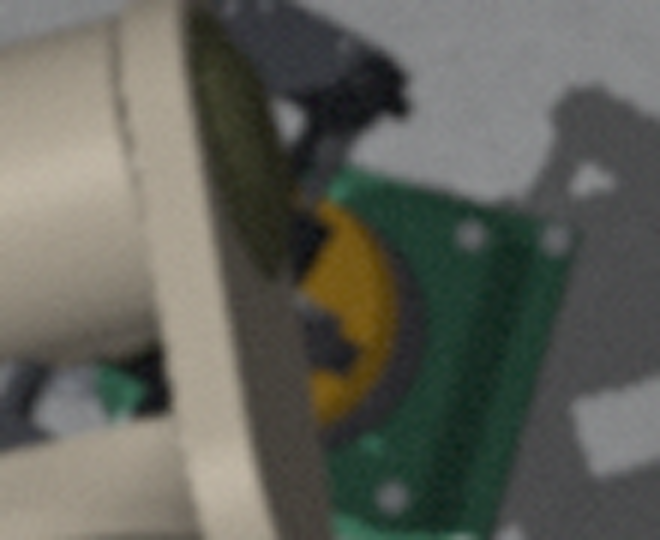

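View pics/s3c.png

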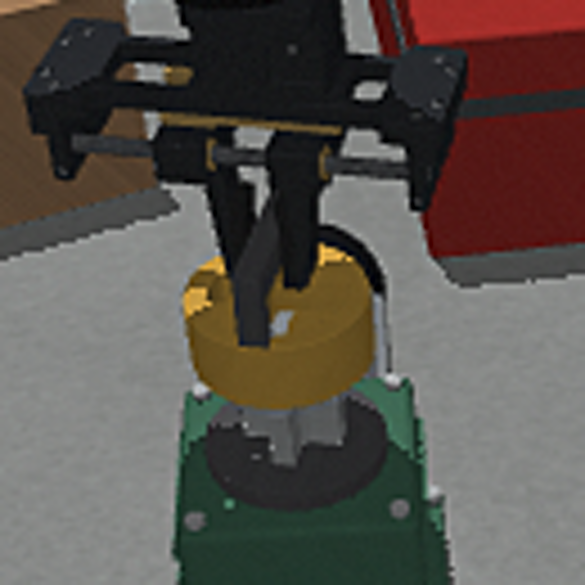

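```bash
python3 - <<'E'
from h import *
def c(n,x0,y0,s,X): 
    q=proj(n,X); return np.c_[(q[:,0]+.5-x0)*s-.5,(q[:,1]+.5-y0)*s-.5]
a=np.linspace(0,2*np.pi,200)
for off in ((0,0),):
  X=np.c_[491.3+46*np.cos(a),232+46*np.sin(a),0*a+213.6]
  q=c('side',150,40,4.5,X); print('side rim x',q[:,0].min(),q[:,0].max(),'y',q[:,1].min(),q[:,1].max())
  X[:,2]-=36; q=c('side',150,40,4.5,X); print('side under',q[:,0].min(),q[:,0].max(),q[:,1].max())
  X[:,2]+=36; q=c('top',120,190,6,X); i=q[:,0].argmax(); print('top rim',q[i],q[:,1].max())
  print(c('side',150,40,4.5,np.array([[492,233,124.],[491,232,156]])))
E
python3 - <<'E'
import cv2
im=cv2.imread('pics/side3.png')[100:150,180:245]
cv2.imwrite('pics/s3d.png',cv2.resize(im,None,fx=11,fy=11,interpolation=cv2.INTER_CUBIC))
E
```

```text
side rim x 180.08531762394261 369.7067036057504 y 239.1745076863678 352.1761893634356
side under 190.66911073007125 375.003037493213 412.4651446436539
top rim [373.24125199 298.00820452] 431.07120186583063
[[294.85052688 436.03098829]
 [287.09132293 388.58512745]]
```

View pics/s3d.png

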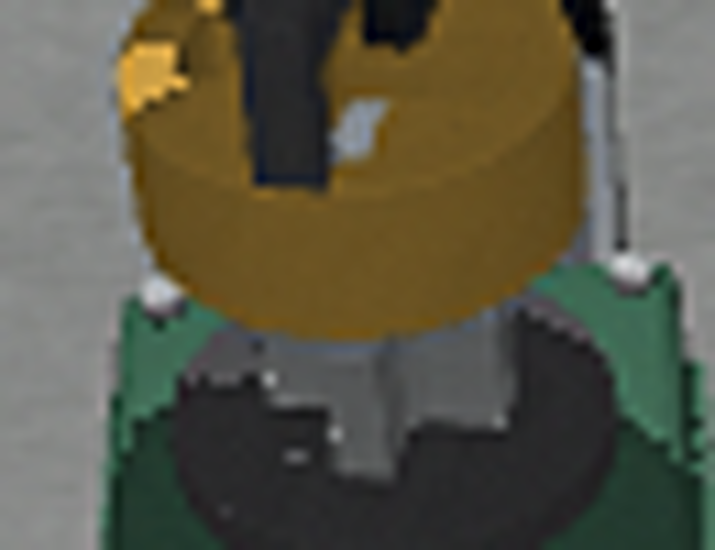

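Run:
```python
from h import *
a=np.linspace(0,2*np.pi,200)
def ov(n,src,dst,x0,y0,w,h,s,c):
    crop(src,dst,x0,y0,w,h,s); im=cv2.imread(dst)
    for z,col in ((213.6,(255,0,255)),(177.6,(255,255,0))):
        q=proj(n,np.c_[c[0]+46*np.cos(a),c[1]+46*np.sin(a),0*a+z]); q=(q+.5-[x0,y0])*s-.5
        cv2.polylines(im,[np.int32(q)],True,col,1)
    cv2.imwrite(dst,im)
ov('side','pics/side3.png','pics/o1.png',180,80,70,60,9,(491.3,232))
ov('top','pics/top3.png','pics/o2.png',135,205,70,70,8,(491.3,232))
ov('side','pics/side3.png','pics/o3.png',180,80,70,60,9,(493,234.7))
```

```text
(no output)
```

View pics/o1.png

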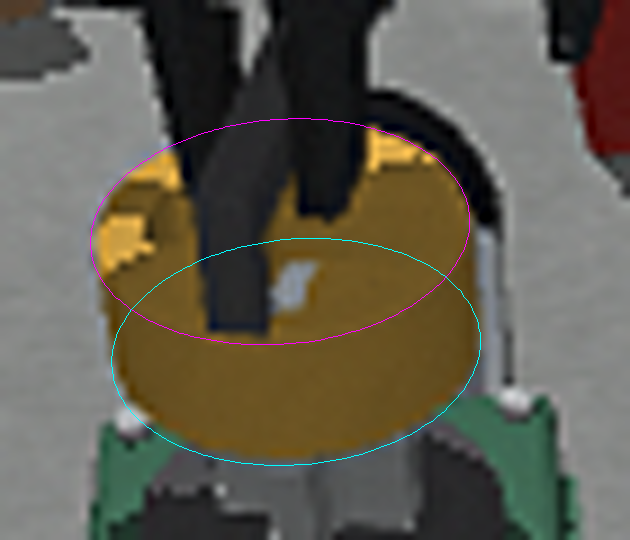

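View pics/o2.png

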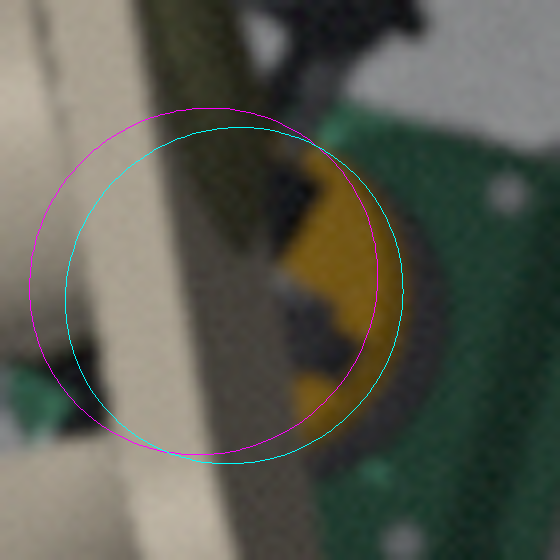

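View pics/o3.png

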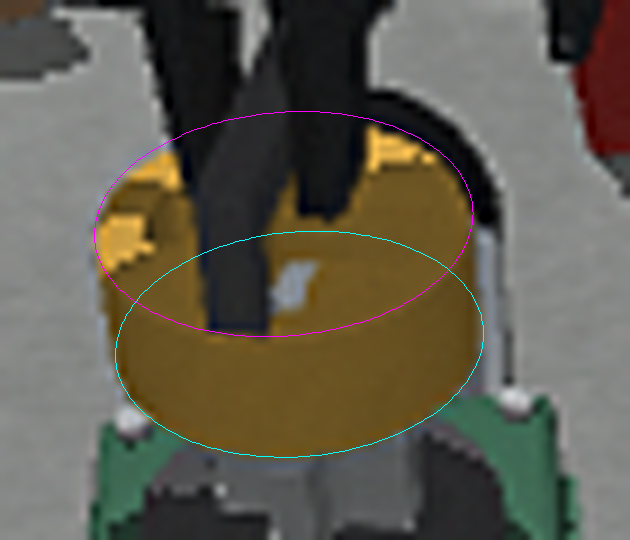

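In the top view the hub overlay fits at the shaft's top-camera position, and the side view agrees within about 2 mm. I lower gently and watch the force.

Call:
apply_moves:
  motion:
    - [0,[-0.5,0,8],0]
    - [0,[0,0,7],0]
    - [0,[0,0,4],0]
    - [0,[0,0,4],0]
    - [0,[0,0,3],0]
    - [0,[0,0,3],0]
    - [0,[0,0,0],0]
    - [0,[0,0,0],0]

```text
t: 8.52
ee_pos: [490.7, 233.1, 194.1]
ee_rot: [1.552, -2.724, 0.011]
force: [0.5, 0.7, -4.6]
opening: 0.149
```

Underside is now at about 148.5, which is 8 mm onto the teeth, and the force is unchanged from the hub's weight alone. I continue.

Call:
apply_moves:
  motion:
    - [0,[0,0,5],0]
    - [0,[0,0,5],0]
    - [0,[0,0,4],0]
    - [0,[0,0,3],0]
    - [0,[0,0,2],0]
    - [0,[0,0,1.5],0]
    - [0,[0,0,1],0]
    - [0,[0,0,0],0]
    - [0,[0,0,0],0]

```text
t: 9.27
ee_pos: [490.7, 232.9, 172.7]
ee_rot: [1.552, -2.724, 0.011]
force: [0.3, 0.1, -5.1]
opening: 0.152
```

Call:
apply_moves:
  motion:
    - [0,[0,0,1],0]
    - [0,[0,0,0.7],0]
    - [0,[0,0,0.5],0]
    - [0,[0,0,0.5],0]
    - [0,[0,0,0],0]
    - [0,[0,0,0],0]

```text
t: 9.77
ee_pos: [490.6, 232.9, 170.0]
ee_rot: [1.552, -2.724, 0.01]
force: [-0.5, -0.3, -3.9]
opening: 0.15
```

Call:
apply_moves:
  motion:
    - [0,[0,0,0.4],0]
    - [0,[0,0,0.4],0]
    - [0,[0,0,0.3],0]
    - [0,[0,0,0],0]
    - [0,[0,0,0],0]

```text
t: 10.18
ee_pos: [490.8, 232.6, 169.7]
ee_rot: [1.552, -2.724, 0.012]
force: [-3.4, -4.0, 5.3]
opening: 0.15
```

Contact at TCP z = 169.7, exactly the expected seated height (124 + 45.7). I look before letting go.

Run:
```python
from h import *
cv2.imwrite('pics/side5.png',arm.camera('side')[:,:,::-1]); crop('pics/side5.png','pics/s5c.png',170,60,90,100,6)
print(arm.get_obs()['force'])
```

```text
[-2.69227539 -4.85681009  4.37999022]
```

View pics/s5c.png

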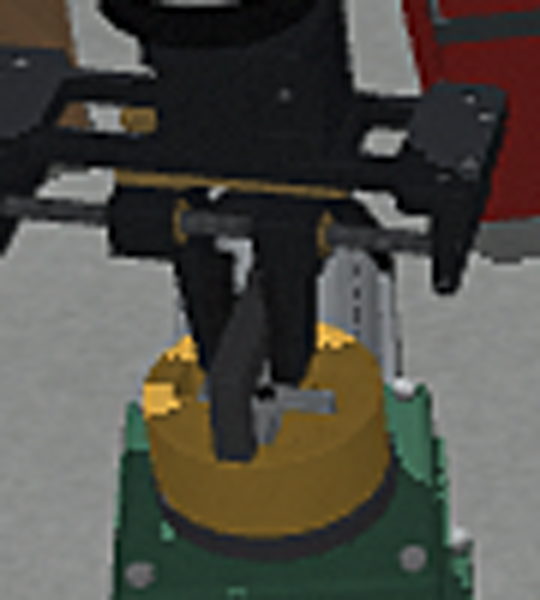

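The hub sits on the dark collar, and the teeth are visible in the slots at about (300,400). I open and retreat straight up.

Call:
apply_moves:
  motion:
    - [60,[0,0,0],0]
    - [60,[0,0,0],0]
    - [60,[0,0,0],0]
    - [60,[0,0,0],0]
    - [60,[0,0,0],0]
    - [60,[0,0,0],0]
    - [60,[0,0,0],0]
    - [60,[0,0,0],0]
    - [60,[0,0,0],0]
    - [60,[0,0,0],0]
    - [60,[0,0,0],0]

```text
t: 11.15
ee_pos: [490.6, 232.9, 168.8]
ee_rot: [1.552, -2.724, 0.011]
force: [-0.8, 1.7, -0.3]
opening: 0.603
```

Call:
apply_moves:
  motion:
    - [60,[0,0,-4],0]
    - [60,[0,0,-8],0]
    - [60,[0,0,-15],0]
    - [60,[0,0,-25],0]
    - [60,[0,0,-30],0]
    - [60,[0,0,-30],0]
    - [60,[0,0,-20],0]
    - [60,[0,0,-10],0]
    - [60,[0,0,0],0]
    - [60,[0,0,0],0]

```text
t: 11.98
ee_pos: [490.8, 234.1, 310.2]
ee_rot: [1.551, -2.723, 0.01]
force: [0.4, 0.4, -1.1]
opening: 0.599
```

Run:
```python
from h import *
o=arm.get_obs(); print(o['t'],o['ee_pos'],o['force'],o['opening'])
for n in ('side','top','wrist'): cv2.imwrite(f'pics/{n}6.png',arm.camera(n)[:,:,::-1])
a=np.linspace(0,2*np.pi,200)
crop('pics/side6.png','pics/s6c.png',180,80,75,75,8)
im=cv2.imread('pics/s6c.png')
for z,col in ((160,(255,0,255)),(124,(255,255,0))):
    q=proj('side',np.c_[493+46*np.cos(a),234+46*np.sin(a),0*a+z]); q=(q+.5-[180,80])*8-.5
    cv2.polylines(im,[np.int32(q)],True,col,1)
cv2.imwrite('pics/s6o.png',im)
```

```text
11.9833 [490.83957778 234.13787207 310.21508678] [ 0.44775117  0.38432369 -1.08936543] 0.5990888508794466
```

View pics/s6o.png

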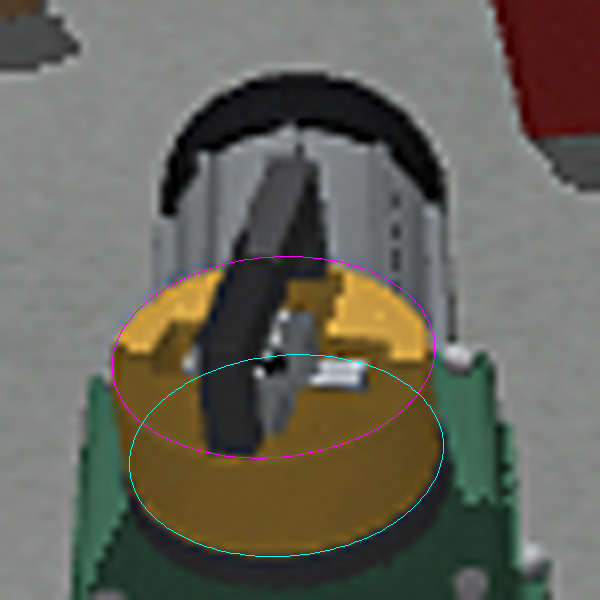

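View pics/wrist6.png

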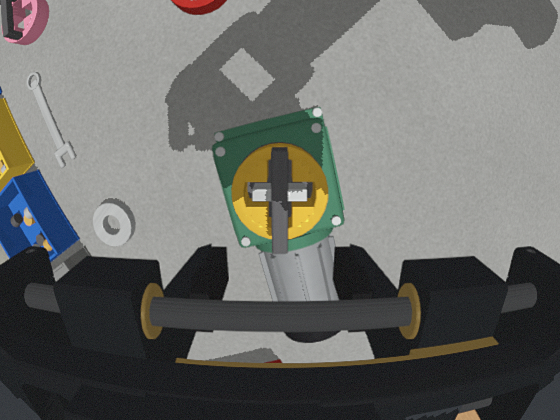

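View pics/side6.png

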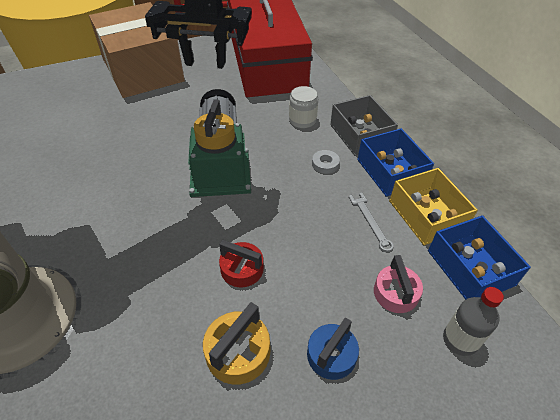

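The z = 124 and z = 160 rim overlays match the hub, and the teeth show inside the slots in the side and wrist views. The gripper is clear and the bystanders stand as before, so I hand in.

Run:
```python
from station import arm
print(arm.get_obs()['t']); print(arm.finish_job())
```

```text
12.1333
the job is handed in; nothing more can be done
None
```

The small yellow four-slot hub is seated on the reducer's toothed shaft and released. I handed the job in at 12.1 s.

- **Fit:** I lowered the hub in small steps with no contact until TCP z = 169.7, exactly where a hub resting on the collar should put it. There the gripper pressed down with only about 10 N.
- **Last checks:** After release, the side view matched the hub rims predicted for a hub resting on the collar (undersides at z = 124 mm, top at 160 mm). The side and wrist views show the teeth inside the slots. The gripper is about 140 mm above the hub, touching nothing, and the red, blue, pink and large yellow hubs stand where they were.
- **What went wrong or disagreed:** While I turned the hub over its pick-up spot, the last joint reached its limit. The tool drifted about 12 mm in the air and tilted about 0.6°, and nothing was touched. I corrected the position before lowering; the slight tilt stayed. The side and top cameras differed by about 2–3 mm on the shaft's position, within the 6 mm play.

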